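Clamp a block in the cramping jig with its draw latch

TASK

Clamp the oak block (the shorter, thicker of the two loose wood blocks) in the cramping jig: lay it flat and lengthways on the board between fence and jaw, in the middle of the board's width, then swing the wire bail over it and hook the cross bar behind the keeper's lip on the jaw. Then press the lever fully down, past centre, so that the jaw grips the block and the latch stays shut. Leave the other loose things as they are.

Things in the scene. Friction and masses are not known exactly. Their poses are not given: they have to be found in the camera images.
- block_center (a point): centre of the oak block, the loose hardwood block 42 x 85 x 30 mm (shorter and thicker than the pine one), lying flat on the table on the left. The point's x runs across its 42 mm, y along its 85 mm, z up; it is 15 mm above its underside. It goes into the jig lengthways: its y along the jig's x
- jig: cramping jig, fixed to the table: plywood board 240 (x) x 90 (y) x 12 mm with a fixed fence, a sliding jaw and a steel draw latch. Origin: middle of the board's underside; x points from latch and fence to the jaw, z up. Fence 70 mm wide, face at x = -40 mm, back at -85 mm; fence and jaw reach 52 mm above the table. The bay between them is open at both sides; its floor is the board
- bay (a point): the place for the block's centre: on the jig's middle line, 42.5 mm from the fence's face, 27 mm above the table
- jaw (a joint): slide of the jaw along the jig's x, m. The gap between fence and jaw is 80 mm plus this; 0 to 0.020; it reads 0.005 when the jaw grips the block's 85 mm. It slides with about 2 N of friction and stays where it is left. The jaw is 24 mm thick (x) and 66 mm wide
- keeper (a point): on the jaw, axes as the jig's: where the centre of the bail's cross bar lies when hooked and drawn tight, 58 mm above the table. The keeper is a steel hook 20 mm wide: a post 3 mm from here towards the fence, its lip above, and below a ledge 14 mm wide, its top 3 mm under this point, running 23 mm beyond it (+x). The jaw's wood ends 9 mm beyond it
- lever (a joint): hinge of the latch's lever, rad: 0 upright, +1.69 fully down (shut, past the centre at 1.57, its end pointing away from the jaw and beyond the fence's back), -0.35 leaning towards the jaw as far as it goes. It stays where it is left (friction 0.08 N m); drawing the bail towards the jaw leans it that way
- lever_pivot (a point): the lever's hinge axis (along the jig's y), on top of the fence 64 mm above the table, on the jig's middle line at the jig's x = -62 mm
- lever_end (a point): middle of the flat grip at the lever's end, 72 mm from the pivot; the grip is 32 mm wide (jig's y), 20 mm long and 10 mm thick
- bail_sleeve (a joint): hinge of the wire bail on the lever's pin, rad: 0 when the bail points the same way as the lever, positive when leaning farther from the jaw; lever plus this is the bail's lean from upright, away from the jaw (about -1.6 when it lies over the bay on the jaw). The pin is on the lever 24 mm from the pivot. Light friction (0.03 N m) holds the bail where it is left
- cross_bar (a point): middle of the bail's cross bar, a 6 mm wire along the jig's y, 141.8 mm from the pin (the bail stretches up to 8 mm against a stiff spring, 6 N per mm). Its side wires are 5 mm thick (9 mm sleeves on the 40 mm next to the pin), 20 mm either side of the middle line, and pass over fence and block when hooked
- pull (a point): centre of the bail's pull, a dark steel barrel 14 mm across and 18 mm long, axis along the jig's y, on a short neck: 22 mm farther from the pin than the cross bar, and 9 mm off the bail's plane on the side that is up when the bail lies on the jaw. Pinched by its two flat ends it can turn between the fingers. About 0.25 m above the table at first
- pine_block: the other plain wood block, pine, 50 x 110 x 22 mm, lying flat among the loose things on the left: a bystander. Origin: centre of its underside
- tape_roll: roll of masking tape, 72 mm across, 22 mm high, lying flat on the left: a bystander. Origin: centre of its underside
- twine_spool: spool of jute twine, 48 mm across, 50 mm high, standing on the left: a bystander. Origin: centre of its underside
- squeeze_bottle: squeeze bottle, 57 mm across, 139 mm high, standing close behind the jig: a bystander. Origin: centre of its underside
- glass_jar: screw jar, 60 mm across, 74 mm high, standing close behind the jig: a bystander. Origin: centre of its underside
- lip_end (a point): end of the keeper's lip (4 mm thick, 20 mm wide), half-way up it: 4 mm beyond the keeper point in the jig's x and 9 mm above it; the lip overhangs away from the fence. The cross bar must pass down beyond this end (bar centre at least 3 mm farther in x) onto the ledge, and is then drawn back under the lip
- button_press: fixed hand press between the loose things on the left and the jig on the right: 284 (x) x 110 (y) x 370 mm high, its lever reaching towards the robot. Origin: centre of its underside. Carry things round its front (the robot's side). A fixed bench vice, 226 (x) x 124 mm, top 120 mm above the table, is centred 0.35 m nearer the robot and 0.17 m farther right (-y)

How it is judged:
By the outcome, as a careful person would: the job done as asked, in the order asked, and still so for the second after the job is handed in, with the robot touching nothing.
It also fails if it takes over 69 s, if anything falls off the work surface, if the arm or the gripper's body presses on something with over 40 N, if the wrist force passes 120 N, or if a joint passes its speed limit or range.

ROBOT

A 6-joint arm with a two-finger parallel gripper is mounted at the origin on a cart in front of the work surface, level with it; the furniture and walls round the work are solid. World frame = base frame: x ahead of the robot, y to its left, z up, the work surface at z = 0. Lengths are in m, angles in rad, forces in N, time in s.
With the tool pointing down it reaches from about 0.35 to 0.975 m from the base axis. Payload 4.9 kg.
Tool frame: the origin (TCP) lies at the very end of the fingers, on their centre line; the grasp point (between the pads) lies 19 mm behind it; z points along the fingers, x is the direction in which the jaws open and shut, and the axes are right-handed (so a half turn about z gives the same grasp; the last joint's range is limited). The gripper opens to 85 mm and grips with 20 to 120 N. Pads are 22 mm wide; open, the fingers measure 114 mm over their backs; the gripper's body (76 mm by 85 mm) begins 54 mm behind the grasp point. The pads swing forward as they close: fully open they stand 13 mm farther back than shut.
Start: joints at [-1.467, 0.053, 1.613, -0, 1.476, -0.119], TCP at [0.138, -0.61, 0.231] pointing down, gripper open.
Joint ranges: [-3.01, 3.01], [-1.01, 2.22], [0.06, 2.58], [-1.02, 4.17], [0.09, 2.62], [-3.14, 3.14]. Speed limits (rad/s): [2.57, 2.57, 3.14, 3.14, 3.14, 3.14].

INTERFACE

Orientations are given as a unit quaternion [w, x, y, z].
In Python, from plant import manip, imaging gives the robot as it stands.
- The arm moves only by the shell command python3 -m pendant 'ROWS'. ROWS is JSON, a list that holds one entry, the list of rows, each a list of 7 numbers: the turn, a rotation vector about the world's x, y, z in units of pi rad (1.0 is pi rad), then the shift along the world's x, y, z in units of 250 mm (1.0 is 250 mm), then the opening, from 0 (shut) to 1 (fully open). In form: [[[ax, ay, az, tx, ty, tz, claw], ...]]. A call has 1 to 20 rows; each row shifts and turns the commanded pose from where the row before left it; what a row does not reach is not made up. A row lasts 1/8 s, in which the tool goes at most 62.5 mm and 10.7 degrees, less where a joint would pass 70% of its speed; a pose out of reach is approached as far as the arm can. A call with a number of a shift or a turn outside -1 to 1 is refused whole. A call with a gripper value outside its range is refused whole. The fingers move at their own pace and stop on an object; the grip force is fixed at half the most. Time passes only in rows, so rows that do not move let the fingers close. It gives the time, the measured TCP pose, the force and the opening at its end, in the units of the state.
- manip.state(): the state, without advancing time (a new reading comes with each control period).
- imaging.grab_frame(name): name is "side" or "top"; returns a dict with "frame" (480x640x3 uint8, blue, green, red), "mtx" (3x3 intrinsics, pixels), "world_to_cam" (4x4, takes a point from world to camera coordinates). Camera axes: x right, y down, z forward; pixel columns grow to the right and rows downward; lengths in m; the calibration is good to about 2 mm. A picture is of the moment at which its call begins. There is no depth.
- manip.job_done(): hands the job in, once; it reports no verdict.
The state is a dict: "time": time; "joint_pos": joint angles; "joint_vel": joint speeds; "joint_efforts": joint torques, N m; "tool_pos": TCP position; "tool_rot": TCP orientation; "contact_force": force on the tool from outside, world axes, zero at the start; "ft_torque": the same for the moment, N m; "gripper_width": opening from 0.0 (shut) to 1.0 (fully open).
Only numpy, scipy, OpenCV 4.12 (cv2) and the standard library are available. Lean on these libraries where they do the work, as an engineer would, in place of code of your own. Each camera call takes 0.05 s, during which the arm holds its last target. There are 200 camera calls.

## Working session

There is one attempt and no reset: what is moved stays moved. The work goes in short steps, Python scripts to look and compute and a shell command to move; the robot and the scene stay as the last step left them, time stands still between calls to the robot, and variables do not carry over. Pictures are saved under pics/ and viewed, about 8 in all and at most 12, crops included, and the job is handed in when it is done.

```bash
mkdir -p pics; python3 - <<'E'
from plant import manip, imaging
import cv2,numpy as np
for n in("side","top"):
    f=imaging.grab_frame(n); cv2.imwrite(f"pics/{n}0.png",f["frame"]); print(n,f["mtx"].tolist(),np.round(f["world_to_cam"],4).tolist())
s=manip.state();print({k:np.round(v,3).tolist() for k,v in s.items()})
E
```

```text
side [[597.1836277810221, 0.0, 308.98334194834854], [0.0, 597.1836277810221, 240.59178820654526], [0.0, 0.0, 1.0]] [[-0.5465, -0.8374, -0.0094, 0.3432], [-0.6815, 0.4513, -0.5761, 0.4443], [0.4867, -0.3085, -0.8173, 1.3383], [0.0, 0.0, 0.0, 1.0]]
top [[622.547463994201, 0.0, 327.7024220312513], [0.0, 622.547463994201, 247.3929304567673], [0.0, 0.0, 1.0]] [[-0.0237, -0.9995, -0.0187, 0.0666], [-0.9927, 0.0258, -0.1182, 0.584], [0.1186, 0.0158, -0.9928, 1.3919], [0.0, 0.0, 0.0, 1.0]]
{'time': 0.1, 'joint_pos': [-1.467, 0.053, 1.614, 0.0, 1.476, -0.119], 'joint_vel': [-0.001, -0.001, -0.003, -0.0, 0.0, 0.002], 'joint_efforts': [0.001, -39.491, -37.136, -0.0, 0.004, -0.0], 'tool_pos': [0.138, -0.609, 0.23], 'tool_rot': [-0.001, 0.781, -0.624, -0.001], 'contact_force': [0.37, 0.314, -0.803], 'ft_torque': [-0.03, -0.019, -0.024], 'gripper_width': 1.003}
```

View pics/top0.png

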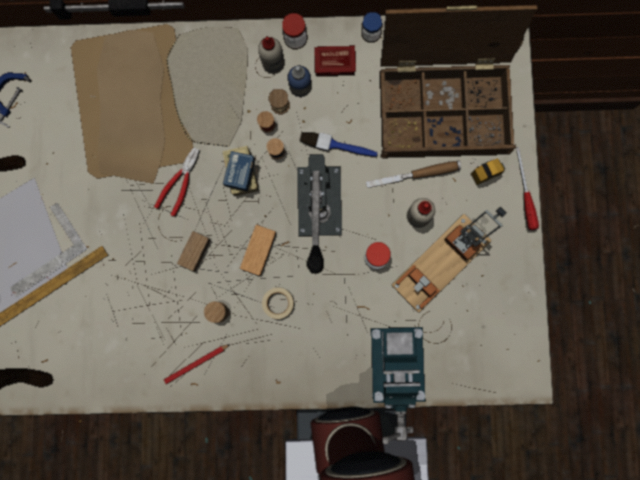

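View pics/side0.png

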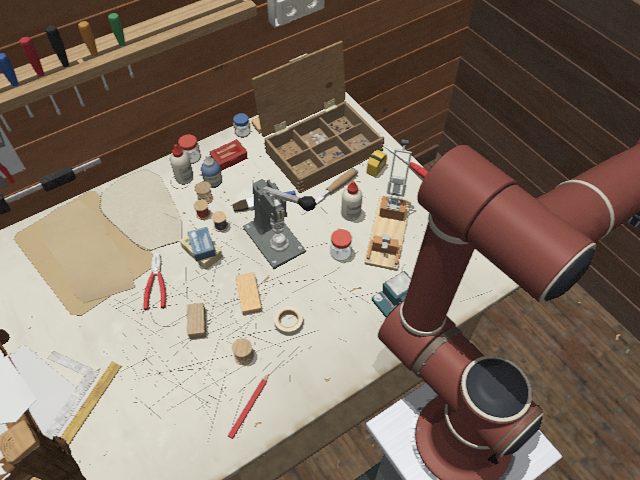

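Top view: the oak block is at about (194,251), the pine block at (258,250), and the jig runs from jaw (415,290) to fence (468,238) with the bail raised. Next I'll crop in for corner pixels.

```bash
cat > h.py <<'E'
import numpy as np,cv2
from plant import manip,imaging
def cam(n):
    f=imaging.grab_frame(n); return f["frame"],np.array(f["mtx"]),np.array(f["world_to_cam"])
def ray(K,T,uv,z):
    d=T[:3,:3].T@np.linalg.inv(K)@np.array([uv[0],uv[1],1.]); c=-T[:3,:3].T@T[:3,3]
    return c+d*(z-c[2])/d[2]
def proj(K,T,p):
    q=K@(T[:3,:3]@np.array(p)+T[:3,3]); return q[:2]/q[2]
def crop(im,u0,v0,w,h,s):
    c=cv2.resize(im[v0:v0+h,u0:u0+w],None,fx=s,fy=s,interpolation=cv2.INTER_CUBIC)
    for k in range(0,w,10):
        cv2.line(c,(k*s,0),(k*s,4 if (u0+k)%50 else 12),(0,255,0),1)
        if (u0+k)%50==0: cv2.putText(c,str(u0+k),(k*s,22),0,.4,(0,0,255),1)
    for k in range(0,h,10):
        cv2.line(c,(0,k*s),(4 if (v0+k)%50 else 12,k*s),(0,255,0),1)
        if (v0+k)%50==0: cv2.putText(c,str(v0+k),(14,k*s+4),0,.4,(0,0,255),1)
    return c
E
python3 - <<'E'
from h import *
t=cv2.imread('pics/top0.png');s=cv2.imread('pics/side0.png')
a=crop(t,380,195,140,120,4); b=crop(s,350,130,80,140,4)[:480]
c=np.zeros((600,800,3),np.uint8)
c[:480,:440]=crop(t,390,195,110,120,4); c[:560,460:780]=crop(s,350,130,80,140,4)
cv2.imwrite('pics/jig.png',c)
g=cv2.cvtColor(t,cv2.COLOR_BGR2HSV)
K=np.array([[622.547,0,327.702],[0,622.547,247.393],[0,0,1]])
T=np.array([[-0.0237,-0.9995,-0.0187,0.0666],[-0.9927,0.0258,-0.1182,0.584],[0.1186,0.0158,-0.9928,1.3919],[0,0,0,1]])
print(g[251,194],g[251,258],g[280,220])
for (u0,v0,u1,v1,z) in((175,228,215,275,.03),(238,220,280,280,.022)):
    r=g[v0:v1,u0:u1]; m=((r[...,1]>75)).astype(np.uint8)
    m=cv2.morphologyEx(m,cv2.MORPH_OPEN,np.ones((3,3)))
    cn=max(cv2.findContours(m,0,2)[0],key=cv2.contourArea); R=cv2.minAreaRect(cn); bx=cv2.boxPoints(R)+[u0,v0]
    P=np.array([ray(K,T,p,z)[:2] for p in bx]); print(bx.round(1).tolist(),P.round(4).tolist(),P.mean(0),np.linalg.norm(P[1]-P[0]),np.linalg.norm(P[2]-P[1]))
E
```

```text
[ 16 106 116] [ 15 124 161] [ 23  29 147]
[[177.0, 263.1], [192.7, 230.6], [210.1, 239.0], [194.4, 271.5]] [[0.5586, 0.4003], [0.6335, 0.3641], [0.6127, 0.3235], [0.5381, 0.3599]] [0.58574926 0.36195535] 0.08315751766091854 0.04556491554042223
[[239.0, 268.6], [255.1, 223.6], [276.5, 231.2], [260.4, 276.2]] [[0.5431, 0.2583], [0.6473, 0.2201], [0.628, 0.1704], [0.5242, 0.209]] [0.58563601 0.21445897] 0.11096222549009425 0.05331874415704118
```

View pics/jig.png

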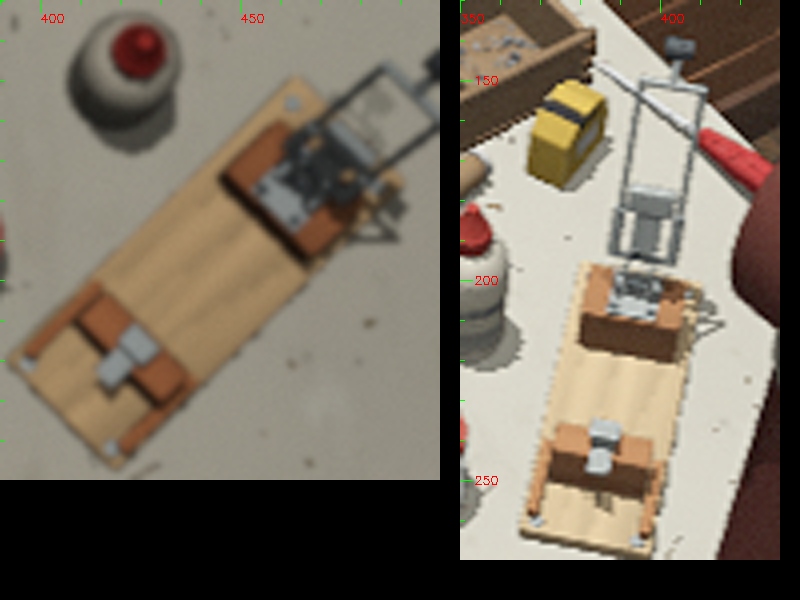

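The jig's corners are readable in both crops; the bail stands up with its pull at side (405,141). Fitting the jig pose, lever, bail and jaw from these pixels.

```bash
cat > fit.py <<'E'
from h import *
from scipy.optimize import least_squares
C={n:cam(n)[1:] for n in("top","side")}
# (cam,uv,jig point or tag)
O=[("top",(391.5,284.5),(.12,-.045,.012)),("top",(418.7,311.8),(.12,.045,.012)),("top",(464.2,214),(-.12,-.045,.012)),
("side",(365,262.5),(.12,-.045,.012)),("side",(397.7,268),(.12,.045,.012)),("side",(381,196),(-.12,-.045,.012)),
("top",(445,239.5),(-.04,-.035,.052)),("top",(467,259),(-.04,.035,.052)),("top",(460.5,225.5),(-.085,-.035,.052)),
("side",(380,207.5),(-.04,-.035,.052)),("side",(405.7,213),(-.04,.035,.052)),
("side",(397,179.5),"end"),("side",(395,149.7),"barL"),("side",(411.2,152),"barR"),("side",(405,141.5),"pull"),("top",(498.5,212),"pull")]
def J(v,p):
    c,s=np.cos(v[2]),np.sin(v[2]); return np.array([v[0]+c*p[0]-s*p[1],v[1]+s*p[0]+c*p[1],p[2]])
def pt(v,t):
    if not isinstance(t,str): return J(v,t)
    a,b=v[3],v[3]+v[4]; P=np.array([-.062,0,.064])
    d=lambda a:np.array([-np.sin(a),0,np.cos(a)])
    if t=="end": return J(v,P+.072*d(a))
    pin=P+.024*d(a)
    # upside when bail lies on jaw (b=-pi/2): +z  -> normal n(b): b=-pi/2 gives +z
    n=np.array([-np.cos(b),0,-np.sin(b)])
    if t=="pull": return J(v,pin+.1638*d(b)+.009*n)
    return J(v,pin+.1418*d(b)+np.array([0,{"barL":-.02,"barR":.02,"bar":0}[t],0]))
def res(v): return np.concatenate([proj(*C[c],pt(v,p))-uv for c,uv,p in O])
if __name__=="__main__":
    r=least_squares(res,[.55,-.2,2.4,0,.1],loss='soft_l1'); v=r.x
    print(v.round(4),np.degrees(v[2])); 
    for o,e in zip(O,res(v).reshape(-1,2)): print(o[0],o[2],e.round(1))
    for t in("end","bar","pull",(0.0025,0,.027)): print(t,pt(v,t).round(4))
    np.save('v.npy',v)
    # jaw: its top edges
    for n,uv in(("top",(409,273)),("top",(426,295))):
        w=ray(*C[n],uv,.052); c,s=np.cos(v[2]),np.sin(v[2]); d=w[:2]-v[:2]; print("jaw pt",c*d[0]+s*d[1],-s*d[0]+c*d[1])
E
python3 fit.py
```

```text
[ 0.5454 -0.2101  2.3186  0.2753 -0.0665] 132.84655661235928
top (0.12, -0.045, 0.012) [-0.5  0.6]
top (0.12, 0.045, 0.012) [0.  1.4]
top (-0.12, -0.045, 0.012) [-0.3 -0.6]
side (0.12, -0.045, 0.012) [-0.7 -0.4]
side (0.12, 0.045, 0.012) [-0.   0.8]
side (-0.12, -0.045, 0.012) [-0.9 -1.3]
top (-0.04, -0.035, 0.052) [ 0.8 -1.6]
top (-0.04, 0.035, 0.052) [1.  0.9]
top (-0.085, -0.035, 0.052) [-0.8 -1.4]
side (-0.04, -0.035, 0.052) [-0.1  0.4]
side (-0.04, 0.035, 0.052) [-0.7 -0.4]
side end [1.1 0.2]
side barL [0.5 0.3]
side barR [-0.3  0.6]
side pull [-0.1  0.7]
top pull [2.5 0.1]
end [ 0.6009 -0.2699  0.1333]
bar [ 0.612  -0.2819  0.2258]
pull [ 0.6211 -0.2917  0.2455]
(0.0025, 0, 0.027) [ 0.5437 -0.2083  0.027 ]
jaw pt 0.07579304062206708 -0.03671964376527616
jaw pt 0.08356965536285169 0.024636649477656848
```

```bash
python3 -m pendant '[[[0,0,0.0393,0.111,0.205,0,1],[0,0,0.0393,0.111,0.205,0,1],[0,0,0.0393,0.111,0.205,0,1],[0,0,0.0393,0.111,0.205,0,1],[0,0,0.0393,0.111,0.205,0,1],[0,0,0.0393,0.111,0.205,0,1],[0,0,0.0393,0.111,0.205,0,1],[0,0,0.0393,0.111,0.205,0,1],[0,0,0.0393,0.0267,0.2133,0,1],[0,0,0.0393,0.0267,0.2133,0,1],[0,0,0.0393,0.0267,0.2133,0,1],[0,0,0.0393,0.0267,0.2133,0,1],[0,0,0.0393,0.0267,0.2133,0,1],[0,0,0.0393,0.0267,0.2133,0,1],[0,0,0.0393,0.1233,0.1613,0,1],[0,0,0.0393,0.1233,0.1613,0,1],[0,0,0.0393,0.1233,0.1613,0,1],[0,0,0.0393,0.1233,0.1613,0,1],[0,0,0.0393,0.1233,0.1613,0,1],[0,0,0.0393,0.1233,0.1613,0,1]]]'
cat >> h.py <<'E'
def st():
    from scipy.spatial.transform import Rotation as R
    s=manip.state(); q=s["tool_rot"]; M=R.from_quat([q[1],q[2],q[3],q[0]]).as_matrix()
    print("t",round(float(s["time"]),2),"tcp",np.round(s["tool_pos"],4),"x",M[:,0].round(3),"z",M[:,2].round(3),"yaw",round(float(np.degrees(np.arctan2(M[1,0],M[0,0]))),1),"F",np.round(s["contact_force"],1),"w",round(float(s["gripper_width"]),3),"q",np.round(s["joint_pos"],2))
E
python3 -c "
from h import *
st()"
```

```text
time: 2.7
tool_pos: [0.5859, 0.3638, 0.2308]
tool_rot: [0.0, 0.846, 0.534, -0.0]
contact_force: [0.3, 0.5, 0.9]
gripper_width: 0.996
t 2.7 tcp [0.5859 0.3638 0.2308] x [ 0.431  0.902 -0.   ] z [-0. -0. -1.] yaw 64.5 F [0.3 0.5 0.9] w 0.996 q [ 0.45  0.2   1.45 -0.    1.49 -0.68]
```

```bash
python3 -m pendant '[[[0,0,0,0,-0.008,-0.22,1],[0,0,0,0,0,-0.22,1],[0,0,0,0,0,-0.22,1],[0,0,0,0,0,-0.15,1],[0,0,0,0,0,-0.072,1],[0,0,0,0,0,0,1],[0,0,0,0,0,0,0],[0,0,0,0,0,0,0],[0,0,0,0,0,0,0],[0,0,0,0,0,0,0],[0,0,0,0,0,0,0]]]'
```

```text
time: 4.08
tool_pos: [0.5868, 0.3612, 0.0134]
tool_rot: [0.0, 0.847, 0.532, 0.002]
contact_force: [-0.5, -0.1, 5.4]
gripper_width: 0.474
```

```bash
python3 -m pendant '[[[0,0,0,0,0,0.12,0],[0,0,0,0,0,0.2,0],[0,0,0,0,0,0.2,0],[0,0,0,0,0,0.1,0],[0,0,0,0,0,0,0]]]'
python3 - <<'E'
from h import *
st()
a,K,T=cam("top");b,K2,T2=cam("side")
c=np.zeros((480,800,3),np.uint8)
c[:480,:400]=crop(a,150,200,100,120,4);c[:480,400:]=crop(b,140,230,100,120,4)
cv2.imwrite('pics/g1.png',c)
E
```

```text
time: 4.7
tool_pos: [0.5865, 0.361, 0.1692]
tool_rot: [0.0, 0.847, 0.532, 0.003]
contact_force: [0.4, 0.3, -1.5]
gripper_width: 0.475
t 4.7 tcp [0.5865 0.361  0.1692] x [0.434 0.901 0.004] z [ 0.005  0.002 -1.   ] yaw 64.2 F [ 0.4  0.3 -1.5] w 0.475 q [ 0.44  0.24  1.51 -0.    1.38 -0.68]
```

View pics/g1.png

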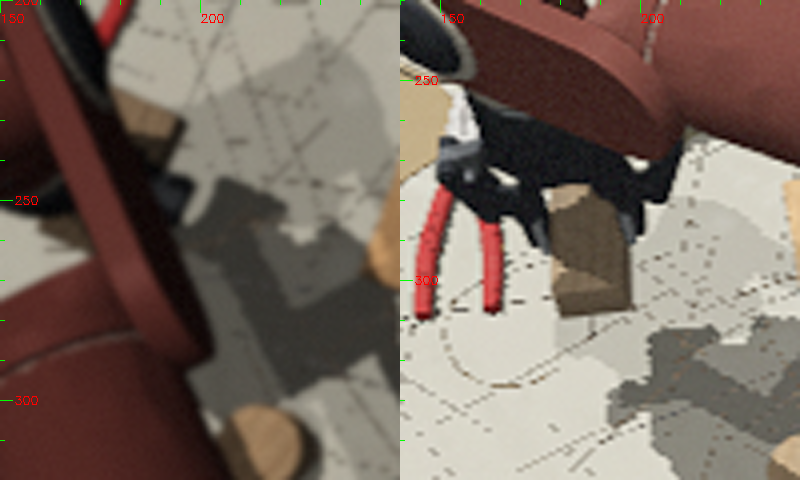

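```bash
python3 - <<'E'
from h import *
_,K,T=cam("side")
e=np.array([.901,-.434,0]);f=np.array([.434,.901,0])
for c in((.5865,.361,.1558),(.5835,.362,.1558)):
  for z in(0,.03): print([(proj(K,T,np.array(c)+a*.0425*e+b*.021*f+[0,0,z])).round(1).tolist() for a,b in((-1,-1),(-1,1),(1,-1),(1,1))])
E
```

```text
[[197.3, 306.3], [178.7, 308.5], [196.5, 274.9], [178.6, 276.9]]
[[195.1, 299.8], [176.2, 302.0], [194.4, 268.1], [176.2, 270.1]]
[[197.5, 307.5], [178.9, 309.7], [196.7, 276.0], [178.8, 278.0]]
[[195.3, 301.0], [176.4, 303.2], [194.6, 269.2], [176.3, 271.2]]
```

```bash
python3 - <<'E'
from fit import *
v=np.load('v.npy');c,s=np.cos(v[2]),np.sin(v[2])
for n,uv in(("side",(374,236.2)),("side",(398,240)),("top",(414.5,270)),("top",(436.5,291))):
    w=ray(*C[n],uv,.052); d=w[:2]-v[:2]; print(n,(c*d[0]+s*d[1]).round(4),(-s*d[0]+c*d[1]).round(4))
for x in(.0445,.0125,.001,.003): print(x,J(v,(x,0,0)))
for x in(.04,.05,.06):print([proj(*C[n],J(v,(x,y,.052))).round(1).tolist() for n in("top","side") for y in(-.033,.033)])
E
```

```text
side 0.0589 -0.0333
side 0.0561 0.031
top 0.0622 -0.0329
top 0.0604 0.0347
0.0445 [ 0.51515416 -0.17748695  0.        ]
0.0125 [ 0.53691536 -0.20094863  0.        ]
0.001 [ 0.54473579 -0.20938018  0.        ]
0.003 [ 0.54337571 -0.20791382  0.        ]
[[421.4, 263.1], [442.4, 284.1], [375.4, 230.7], [399.7, 235.4]]
[[418.3, 266.2], [439.2, 287.2], [374.7, 233.6], [399.1, 238.3]]
[[415.1, 269.3], [436.1, 290.3], [374.0, 236.5], [398.5, 241.3]]
```

```bash
python3 -m pendant '[[[0,0,-0.00847,-0.1243,-0.1607,0.06,0],[0,0,-0.00847,-0.1243,-0.1607,0.06,0],[0,0,-0.00847,-0.1243,-0.1607,0,0],[0,0,-0.00847,-0.1243,-0.1607,0,0],[0,0,-0.00847,-0.1243,-0.1607,0,0],[0,0,-0.00847,-0.1243,-0.1607,0,0],[0,0,-0.00847,0.02,-0.18,0,0],[0,0,-0.00847,0.02,-0.18,0,0],[0,0,-0.00847,0.02,-0.18,0,0],[0,0,-0.00847,0.02,-0.18,0,0],[0,0,-0.00847,0.1217,-0.1461,0,0],[0,0,-0.00847,0.1217,-0.1461,0,0],[0,0,-0.00847,0.1217,-0.1461,0,0],[0,0,-0.00847,0.1217,-0.1461,0,0],[0,0,0,0,0,-0.12,0],[0,0,0,0,0,-0.12,0],[0,0,0,0,0,-0.06,0],[0,0,0,0,0,0,0]]]'
python3 - <<'E'
from fit import *
st()
v=np.load('v.npy');c,s=np.cos(v[2]),np.sin(v[2])
d=manip.state()["tool_pos"][:2]-v[:2]; print("jig xy",c*d[0]+s*d[1],-s*d[0]+c*d[1])
a,K,T=cam("top");b,K2,T2=cam("side")
o=np.zeros((480,800,3),np.uint8)
o[:,:400]=crop(a,390,200,100,120,4);o[:,400:]=crop(b,340,160,100,120,4)
cv2.imwrite('pics/p1.png',o)
E
```

```text
time: 7.2
tool_pos: [0.5392, -0.2061, 0.1188]
tool_rot: [-0.002, 0.931, 0.366, -0.001]
contact_force: [0.4, 0.5, -0.2]
gripper_width: 0.471
t 7.3 tcp [ 0.5408 -0.2069  0.1216] x [0.732 0.681 0.   ] z [ 0.001 -0.001 -1.   ] yaw 42.9 F [-0.1 -1.1  0.4] w 0.474 q [-0.49  0.04  1.82 -0.    1.29 -1.24]
jig xy 0.005473058951228961 0.0011964126926253642
```

View pics/p1.png

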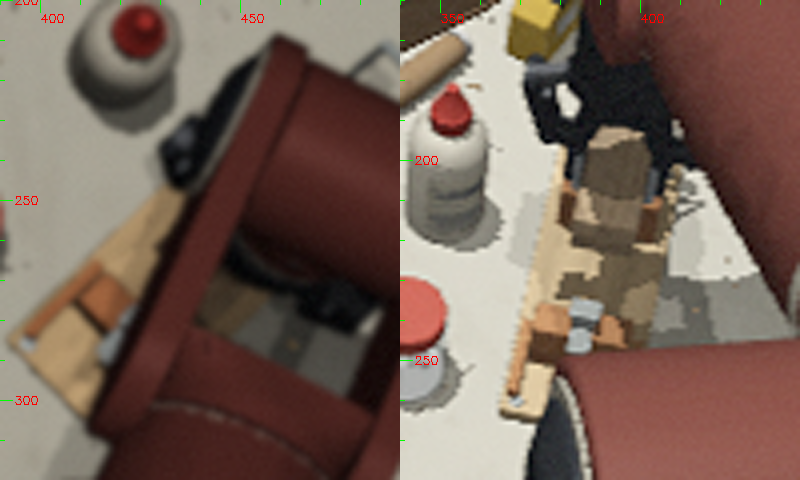

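The block is held level over the bay (end-face lower corners at side px ≈ (384.5,215.5), (402,218)). Comparing with the prediction.

```bash
python3 - <<'E'
from fit import *
v=np.load('v.npy')
for x in (.0055,.009): print([proj(*C["side"],J(v,(x+.0425,.0012+y,z))).round(1).tolist() for z in(.108,.138) for y in(-.021,.021)])
E
```

```text
[[381.6, 221.4], [397.6, 224.4], [382.6, 214.3], [398.9, 217.4]]
[[381.3, 222.4], [397.3, 225.5], [382.4, 215.4], [398.6, 218.5]]
```

```bash
python3 - <<'E'
from fit import *
st()
v=np.load('v.npy')
b,K,T=cam("side"); o=crop(b,350,160,75,100,6)
for i,col in ((.108,(0,255,255)),(.138,(255,255,0))):
  P=np.array([(proj(K,T,J(v,(.0055+1.0*sx*.0425,.0012+sy*.021,i)))-[350,160]+.5)*6 for sx,sy in((1,1),(1,-1),(-1,-1),(-1,1))]).astype(int)
  cv2.polylines(o,[P],True,col,1)
for f in ([(.04+.02,-.033,.052),(.06,.033,.052),(.084,.033,.052),(.084,-.033,.052)],[(-.04,-.035,.052),(-.04,.035,.052),(-.085,.035,.052),(-.085,-.035,.052)]):
  P=np.array([(proj(K,T,J(v,p))-[350,160]+.5)*6 for p in f]).astype(int); cv2.polylines(o,[P],True,(255,0,255),1)
cv2.imwrite('pics/p2.png',o)
E
```

```text
t 7.6 tcp [ 0.5408 -0.207   0.1218] x [0.732 0.681 0.001] z [ 0.001 -0.001 -1.   ] yaw 42.9 F [-0.3  0.6 -0.8] w 0.471 q [-0.49  0.04  1.82 -0.    1.29 -1.24]
```

View pics/p2.png

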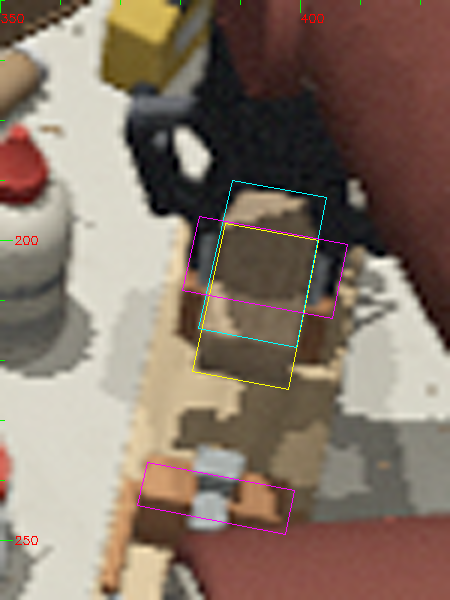

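The overlay agrees with the block to about 1–2 mm and the jaw edge at x≈0.060. I'll lower, release, then move round to push the jaw from outside with the fingers straddling the keeper.

```bash
python3 -m pendant '[[[0,0,0,0.0035,0.003,-0.15,0],[0,0,0,0,0,-0.12,0],[0,0,0,0,0,-0.07,0],[0,0,0,0,0,-0.043,0],[0,0,0,0,0,0,0],[0,0,0,0,0,0,0.65],[0,0,0,0,0,0,0.65],[0,0,0,0,0,0,0.65]]]'
python3 -m pendant '[[[0,0,0,0,0,0.1,0.65],[0,0,0,0,0,0.16,0.65],[0,0,0,-0.102,0.11,0,0.4],[0,0,0,-0.102,0.11,0,0.4],[0,0,0,-0.102,0.11,0,0.4],[0,0,0,0,0,-0.1,0.4],[0,0,0,0,0,-0.116,0.4],[0,0,0,0,0,0,0.4]]]'
python3 - <<'E'
from fit import *
st()
v=np.load('v.npy')
a,K,T=cam("top");b,K2,T2=cam("side")
o=np.zeros((480,800,3),np.uint8)
o[:,:400]=crop(a,390,200,100,120,4);o[:,400:]=crop(b,340,160,100,120,4)
cv2.imwrite('pics/r1.png',o)
E
```

```text
time: 8.65
tool_pos: [0.5414, -0.2061, 0.0254]
tool_rot: [0.0, 0.931, 0.366, 0.0]
contact_force: [0.1, 0.4, 1.1]
gripper_width: 0.648
time: 9.65
tool_pos: [0.4626, -0.1226, 0.0339]
tool_rot: [-0.002, 0.931, 0.366, -0.002]
contact_force: [-0.2, 0.3, -0.2]
gripper_width: 0.398
t 9.75 tcp [ 0.465  -0.1237  0.0366] x [0.733 0.681 0.   ] z [ 0. -0. -1.] yaw 42.9 F [-0.3 -0.3  0.7] w 0.401 q [-0.41 -0.08  2.09 -0.    1.13 -1.16]
```

View pics/r1.png

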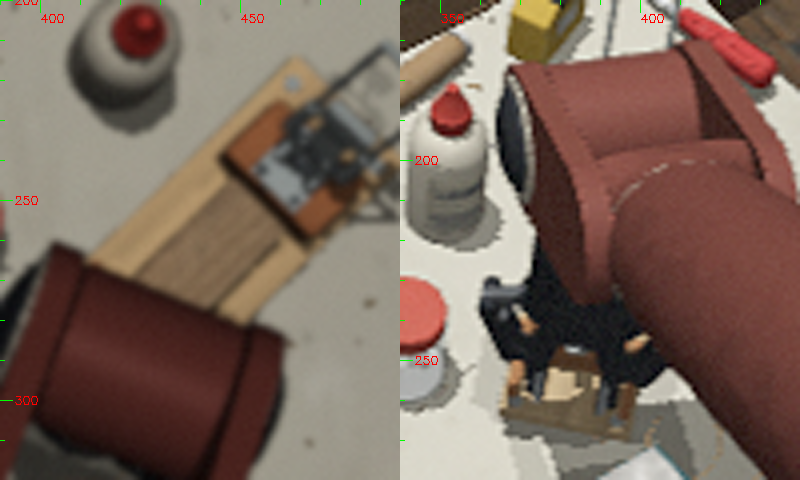

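The block lies straight and central, close to the fence face. Now pushing the jaw.

```bash
python3 -m pendant '[[[0,0,0,0.03,-0.0324,0,0.4],[0,0,0,0.03,-0.0324,0,0.4],[0,0,0,0.015,-0.0162,0,0.4],[0,0,0,0.01,-0.0108,0,0.4],[0,0,0,0.008,-0.0086,0,0.4],[0,0,0,0,0,0,0.4]]]'; python3 - <<'E'
from fit import *
st();v=np.load('v.npy');c,s=np.cos(v[2]),np.sin(v[2])
d=manip.state()["tool_pos"][:2]-v[:2]; print("jig xy",c*d[0]+s*d[1],-s*d[0]+c*d[1])
E
```

```text
time: 10.6
tool_pos: [0.488, -0.1488, 0.0358]
tool_rot: [0.0, 0.931, 0.366, -0.0]
contact_force: [0.0, 0.3, -0.8]
gripper_width: 0.399
t 10.7 tcp [ 0.488  -0.1487  0.0359] x [ 0.732  0.681 -0.   ] z [ 0. -0. -1.] yaw 42.9 F [0.5 0.6 0.3] w 0.397 q [-0.44 -0.01  2.03 -0.    1.13 -1.19]
jig xy 0.08411685593698401 0.00032360779724131816
```

```bash
python3 -m pendant '[[[0,0,0,0.0055,-0.0059,0,0.4],[0,0,0,0.0055,-0.0059,0,0.4],[0,0,0,0,0,0,0.4]]]'; python3 -m pendant '[[[0,0,0,0.0055,-0.0059,0,0.4],[0,0,0,0,0,0,0.4]]]';
```

```text
time: 11.08
tool_pos: [0.4907, -0.1516, 0.036]
tool_rot: [-0.0, 0.931, 0.366, -0.0]
contact_force: [-0.9, 1.9, 0.3]
gripper_width: 0.4
time: 11.32
tool_pos: [0.4915, -0.1525, 0.0359]
tool_rot: [-0.001, 0.931, 0.366, -0.001]
contact_force: [-3.0, 3.6, 4.0]
gripper_width: 0.4
```

```bash
python3 - <<'E'
from fit import *
st();v=np.load('v.npy');c,s=np.cos(v[2]),np.sin(v[2])
d=manip.state()["tool_pos"][:2]-v[:2]; print("jig xy",c*d[0]+s*d[1],-s*d[0]+c*d[1])
E
```

```text
t 11.43 tcp [ 0.4915 -0.1525  0.0359] x [ 0.733  0.681 -0.   ] z [-0.002  0.001 -1.   ] yaw 42.9 F [-4.   3.2  3.9] w 0.401 q [-0.45  0.    2.01  0.    1.13 -1.19]
jig xy 0.07887997374157658 0.00034696358990083526
```

```bash
python3 -m pendant '[[[0,0,0,0.0041,-0.0044,0,0.4],[0,0,0,0,0,0,0.4]]]';python3 -m pendant '[[[0,0,0,0.0041,-0.0044,0,0.4],[0,0,0,0,0,0,0.4]]]'
```

```text
time: 11.68
tool_pos: [0.4916, -0.1525, 0.0359]
tool_rot: [-0.003, 0.931, 0.366, -0.002]
contact_force: [-7.8, 7.1, 8.4]
gripper_width: 0.399
time: 11.92
tool_pos: [0.4915, -0.1525, 0.0359]
tool_rot: [-0.005, 0.931, 0.366, -0.002]
contact_force: [-11.5, 11.4, 12.4]
gripper_width: 0.399
```

The force rises without motion, so the jaw is against the block and the block is against the fence. I'll retreat upward and look at the bail.

```bash
python3 -m pendant '[[[0,0,0,-0.041,0.044,0,0.4],[0,0,0,-0.02,0.02,0.1,0.5],[0,0,0,0,0,0.22,0.5],[0,0,0,0,0,0.22,0.5],[0,0,0,0,0,0.22,0.5],[0,0,0,0,0,0.2,0.5],[0,0,0,0,0,0,0.5]]]'
python3 - <<'E'
from fit import *
st()
v=np.load('v.npy')
a,K,T=cam("top");b,K2,T2=cam("side")
o=np.zeros((560,800,3),np.uint8)
for f,x0,u0,v0,n in((a,0,435,190,"top"),(b,400,370,130,"side")):
    c=crop(f,u0,v0,80,110,5)
    for t in("end","barL","barR","pull"):
        q=(proj(*C[n],pt(v,t))-[u0,v0]+.5)*5
        cv2.circle(c,tuple(q.astype(int)),2,(255,0,255),-1)
    o[:550,x0:x0+400]=c
cv2.imwrite('pics/b1.png',o)
E
```

```text
time: 12.8
tool_pos: [0.4814, -0.1405, 0.2823]
tool_rot: [0.005, 0.931, 0.366, 0.004]
contact_force: [1.4, -0.6, 0.0]
gripper_width: 0.498
t 12.9 tcp [ 0.4791 -0.1395  0.2765] x [0.733 0.681 0.001] z [ 0.002 -0.001 -1.   ] yaw 42.9 F [-0.6 -0.7 -0.1] w 0.499 q [-0.43 -0.28  1.84 -0.    1.57 -1.18]
```

View pics/b1.png

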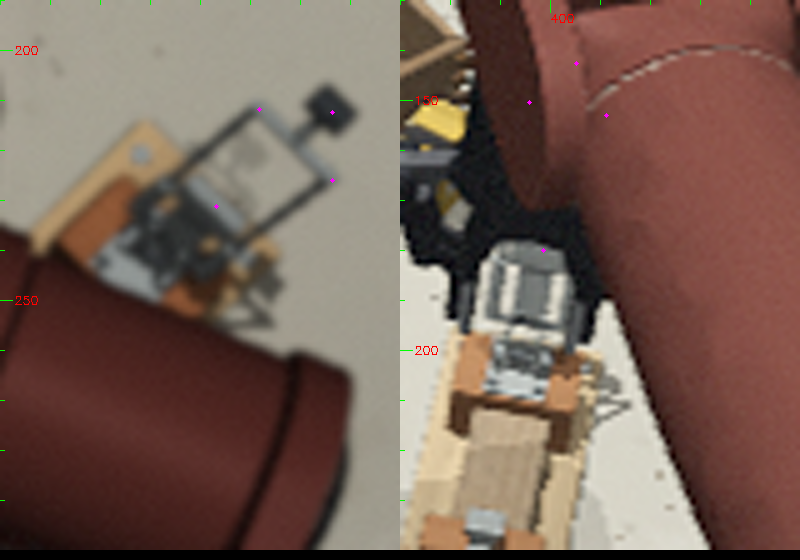

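```bash
cat > traj.py <<'E'
from fit import *
def path(ab,v=np.load('v.npy')):
    P=[]
    for a,b in ab: w=v.copy(); w[3]=a; w[4]=b-a; P.append((pt(w,"pull"),pt(w,"bar")))
    return P
def jx(p,v=np.load('v.npy')):
    d=p[:2]-v[:2]; return np.array([np.cos(v[2])*d[0]+np.sin(v[2])*d[1],p[2]])
if __name__=="__main__":
    b=np.linspace(.209,-1.6,16); a=np.interp(-b,[.4,1.35],[.275,0])
    P=path(zip(a,b))
    for (p,_),(q,r) in zip(P,P[1:]): print(((q-p)/.25).round(3).tolist(), "bar",jx(r).round(4),"pull",q.round(4))
E
python3 traj.py
python3 -m pendant '[[[0,0,0,0.12,-0.13,0.0535,0.5],[0,0,0,0.15,-0.16,0,0.5],[0,0,0,0.16,-0.172,0,0.5],[0,0,0,0.138,-0.147,0,0.5],[0,0,0,0,0,-0.09,0.5],[0,0,0,0,0,-0.12,0.5],[0,0,0,0,0,0,0.5]]]'
python3 -c "
from h import *
st()"
```

```text
[-0.053, 0.057, 0.016] bar [-0.081   0.2283] pull [ 0.6079 -0.2775  0.2495]
[-0.054, 0.058, 0.007] bar [-0.064   0.2288] pull [ 0.5945 -0.2631  0.2511]
[-0.054, 0.058, -0.003] bar [-0.0469  0.2272] pull [ 0.5811 -0.2486  0.2504]
[-0.053, 0.057, -0.012] bar [-0.0302  0.2236] pull [ 0.5678 -0.2343  0.2472]
[-0.052, 0.056, -0.022] bar [-0.0141  0.218 ] pull [ 0.5549 -0.2203  0.2418]
[-0.052, 0.056, -0.03] bar [0.002  0.2107] pull [ 0.542  -0.2064  0.2343]
[-0.049, 0.053, -0.039] bar [0.0172 0.2016] pull [ 0.5298 -0.1932  0.2247]
[-0.045, 0.049, -0.047] bar [0.0311 0.1908] pull [ 0.5184 -0.181   0.213 ]
[-0.041, 0.044, -0.054] bar [0.0437 0.1785] pull [ 0.5081 -0.1699  0.1995]
[-0.036, 0.039, -0.061] bar [0.0546 0.1648] pull [ 0.499  -0.1601  0.1843]
[-0.031, 0.034, -0.066] bar [0.0639 0.15  ] pull [ 0.4912 -0.1517  0.1678]
[-0.026, 0.028, -0.071] bar [0.0713 0.1343] pull [ 0.4848 -0.1448  0.15  ]
[-0.019, 0.021, -0.075] bar [0.0766 0.1178] pull [ 0.48   -0.1396  0.1313]
[-0.011, 0.012, -0.077] bar [0.0792 0.1009] pull [ 0.4772 -0.1366  0.1119]
[-0.005, 0.005, -0.079] bar [0.0797 0.0839] pull [ 0.4761 -0.1353  0.0922]
time: 13.98
tool_pos: [0.6183, -0.2896, 0.2313]
tool_rot: [-0.004, 0.931, 0.366, -0.003]
contact_force: [-0.3, -0.1, -0.5]
gripper_width: 0.503
t 13.97 tcp [ 0.6183 -0.2896  0.2313] x [ 0.732  0.681 -0.003] z [-0.008  0.005 -1.   ] yaw 42.9 F [-0.3 -0.1 -0.5] w 0.503 q [-0.55  0.19  1.46  0.    1.5  -1.3 ]
```

```bash
python3 -m pendant '[[[0,0,0,0,0,0,0.5],[0,0,0,0,0,0,0],[0,0,0,0,0,0,0],[0,0,0,0,0,0,0],[0,0,0,0,0,0,0],[0,0,0,0,0,0,0]]]'
python3 -c "
from h import *
st()"
```

```text
time: 14.72
tool_pos: [0.6219, -0.292, 0.239]
tool_rot: [0.001, 0.931, 0.366, 0.001]
contact_force: [1.3, -0.5, 6.4]
gripper_width: 0.187
t 14.72 tcp [ 0.6219 -0.292   0.239 ] x [0.733 0.681 0.001] z [ 0.003 -0.002 -1.   ] yaw 42.9 F [ 1.3 -0.5  6.4] w 0.187 q [-0.55  0.19  1.45  0.    1.5  -1.3 ]
```

The pull is gripped (opening matches 18 mm). Swinging the bail over.

```bash
python3 -m pendant '[[[0,0,0,-0.053,0.057,0.01,0],[0,0,0,-0.054,0.058,0.005,0],[0,0,0,-0.054,0.058,-0.005,0],[0,0,0,-0.053,0.057,-0.012,0],[0,0,0,-0.052,0.056,-0.022,0],[0,0,0,-0.052,0.056,-0.03,0],[0,0,0,0,0,0,0]]]'
python3 -c "
from h import *
st()"
```

```text
time: 15.6
tool_pos: [0.5417, -0.2053, 0.2254]
tool_rot: [0.001, 0.931, 0.366, 0.001]
contact_force: [0.3, 1.8, 8.0]
gripper_width: 0.187
t 15.6 tcp [ 0.5417 -0.2053  0.2254] x [0.732 0.681 0.002] z [ 0.003 -0.001 -1.   ] yaw 42.9 F [0.3 1.8 8. ] w 0.187 q [-0.49 -0.05  1.73  0.    1.46 -1.24]
```

```bash
python3 -m pendant '[[[0,0,0,-0.049,0.053,-0.039,0],[0,0,0,-0.045,0.049,-0.047,0],[0,0,0,-0.041,0.044,-0.054,0],[0,0,0,-0.036,0.039,-0.061,0],[0,0,0,-0.031,0.034,-0.066,0],[0,0,0,-0.026,0.028,-0.071,0],[0,0,0,-0.019,0.021,-0.075,0],[0,0,0,-0.011,0.012,-0.077,0],[0,0,0,-0.005,0.005,-0.079,0],[0,0,0,0,0,0,0]]]'
python3 - <<'E'
from fit import *
from traj import path,jx
st(); print("tcp jig",jx(np.array(manip.state()["tool_pos"])))
v=np.load('v.npy'); w=v.copy(); w[3]=0;w[4]=-1.6
a,K,T=cam("top");b,K2,T2=cam("side")
o=np.zeros((560,800,3),np.uint8)
for f,x0,u0,v0,n in((a,0,390,200,"top"),(b,400,350,160,"side")):
    c=crop(f,u0,v0,80,110,5)
    for t in("end","barL","barR","pull"):
        q=(proj(*C[n],pt(w,t))-[u0,v0]+.5)*5
        cv2.circle(c,tuple(q.astype(int)),2,(255,0,255),-1)
    for p in ((.064,-.01,.069),(.064,.01,.069)):
        q=(proj(*C[n],J(v,p))-[u0,v0]+.5)*5; cv2.circle(c,tuple(q.astype(int)),2,(0,255,0),-1)
    o[:550,x0:x0+400]=c
cv2.imwrite('pics/s1.png',o)
E
```

```text
time: 16.85
tool_pos: [0.4744, -0.1342, 0.0787]
tool_rot: [-0.001, 0.931, 0.366, -0.001]
contact_force: [-0.4, 3.0, 1.3]
gripper_width: 0.185
t 16.95 tcp [ 0.4751 -0.1344  0.0807] x [ 0.733  0.68  -0.001] z [-0.002  0.002 -1.   ] yaw 42.9 F [-2.1  2.7  1.7] w 0.184 q [-0.43 -0.12  2.04  0.    1.22 -1.18]
tcp jig [0.10337223 0.08071833]
```

View pics/s1.png

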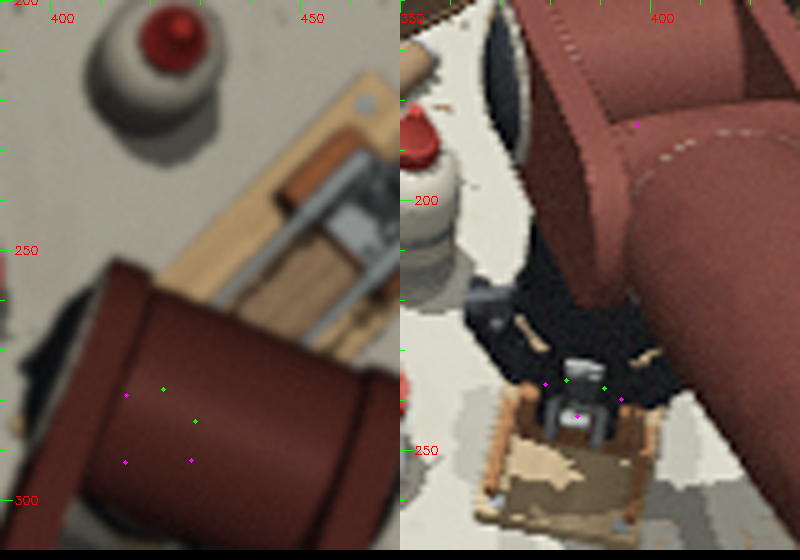

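The bail lies over block and jaw (pull in the fingers at side ≈(385,243), lip at ≈(387,234)). Computing the drop beyond the lip and the draw-back.

```bash
python3 - <<'E'
from traj import *
P=path([(0,-1.6),(0,-1.66),(0,-1.72),(0,-1.785),(.2,-1.78),(.4,-1.77),(.55,-1.76),(.65,-1.755)])
for (p,_),(q,r) in zip(P,P[1:]): print(((q-p)/.25).round(4).tolist(),"bar",jx(r).round(4),"pull",jx(q).round(4))
E
```

```text
[0.0001, -0.0001, -0.0394] bar [0.0792 0.0754] pull [0.102  0.0824]
[0.0017, -0.0019, -0.0393] bar [0.0782 0.0669] pull [0.1013 0.0726]
[0.0037, -0.004, -0.0423] bar [0.0766 0.0579] pull [0.1   0.062]
[0.0126, -0.0136, 0.0013] bar [0.0719 0.0581] pull [0.0953 0.0623]
[0.0118, -0.0127, 0.0008] bar [0.0676 0.058 ] pull [0.091  0.0625]
[0.0081, -0.0087, -0.0001] bar [0.0647 0.0578] pull [0.088  0.0625]
[0.0051, -0.0055, -0.0022] bar [0.0629 0.0571] pull [0.0862 0.062 ]
```

```bash
python3 -m pendant '[[[0,0,0,0,0,-0.0394,0],[0,0,0,0.0017,-0.0019,-0.0393,0],[0,0,0,0.0037,-0.004,-0.04,0],[0,0,0,0,0,0,0],[0,0,0,0,0,0,0]]]'
python3 -c "
from traj import *
st();print(jx(np.array(manip.state()['tool_pos'])))"
```

```text
time: 17.77
tool_pos: [0.4769, -0.1361, 0.0514]
tool_rot: [-0.0, 0.931, 0.366, -0.0]
contact_force: [-1.8, 3.4, 1.1]
gripper_width: 0.189
t 17.88 tcp [ 0.4769 -0.1361  0.0516] x [ 0.733  0.681 -0.   ] z [-0.  0. -1.] yaw 42.9 F [-2.1  3.7  1.3] w 0.186 q [-0.43 -0.07  2.05  0.    1.16 -1.18]
[0.10082312 0.05159534]
```

```bash
python3 -m pendant '[[[0,0,0,0.0126,-0.0136,0.001,0],[0,0,0,0.0118,-0.0127,0.001,0],[0,0,0,0.0081,-0.0087,0,0],[0,0,0,0.004,-0.0043,0,0],[0,0,0,0,0,0,0],[0,0,0,0,0,0,0]]]'
python3 -c "
from traj import *
st();print(jx(np.array(manip.state()['tool_pos'])))"
```

```text
time: 18.62
tool_pos: [0.4819, -0.1427, 0.0489]
tool_rot: [-0.005, 0.931, 0.366, -0.003]
contact_force: [-8.5, 10.9, -0.6]
gripper_width: 0.19
t 18.73 tcp [ 0.4819 -0.1427  0.0489] x [ 0.732  0.681 -0.002] z [-0.01   0.008 -1.   ] yaw 42.9 F [-8.  10.8 -1.2] w 0.182 q [-0.44 -0.04  2.03  0.    1.16 -1.19]
[0.09261882 0.04885601]
```

The draw-back stopped at 13 N: the barrel probably sits too low and bumps the ledge's end. I'll back off, raise 5 mm and draw again.

```bash
python3 -m pendant '[[[0,0,0,-0.0136,0.0147,0,0],[0,0,0,0,0,0.018,0],[0,0,0,0,0,0,0]]]'
python3 -c "
from traj import *
st();print(jx(np.array(manip.state()['tool_pos'])))"
python3 -m pendant '[[[0,0,0,0.008,-0.0087,0,0],[0,0,0,0.0068,-0.0073,0,0],[0,0,0,0,0,0,0],[0,0,0,0,0,0,0]]]'
python3 -c "
from traj import *
st();print(jx(np.array(manip.state()['tool_pos'])))"
```

```text
time: 19.1
tool_pos: [0.4801, -0.141, 0.0499]
tool_rot: [-0.001, 0.931, 0.366, -0.001]
contact_force: [13.5, -2.6, -36.1]
gripper_width: 0.186
t 19.2 tcp [ 0.4801 -0.141   0.0499] x [ 0.733  0.681 -0.   ] z [-0.003  0.002 -1.   ] yaw 42.9 F [ 12.9  -2.  -35.9] w 0.183 q [-0.43 -0.05  2.04  0.    1.16 -1.18]
[0.09506469 0.04991705]
time: 19.7
tool_pos: [0.4817, -0.1428, 0.0499]
tool_rot: [-0.005, 0.931, 0.366, -0.003]
contact_force: [3.6, 5.9, -26.1]
gripper_width: 0.185
t 19.8 tcp [ 0.4818 -0.1428  0.05  ] x [ 0.733  0.681 -0.002] z [-0.009  0.008 -1.   ] yaw 42.9 F [  3.8   6.4 -25.1] w 0.186 q [-0.44 -0.04  2.03  0.    1.17 -1.19]
[0.0926305  0.04996969]
```

```bash
python3 -m pendant '[[[0,0,0,-0.003,0.0032,-0.012,0],[0,0,0,0,0,0,0]]]'
python3 - <<'E'
from traj import *
v=np.load('v.npy')
st();print(jx(np.array(manip.state()['tool_pos'])))
b,K,T=cam("side"); cv2.imwrite('pics/side_h.png',b)
u0,v0,s=362,222,9
o=crop(b,u0,v0,44,44,s); c=o.copy()
def dr(pts,col):
    P=np.array([(proj(K,T,J(v,(p[0]-.0012,p[1],p[2])))-[u0,v0]+.5)*s for p in pts]).astype(int); cv2.polylines(c,[P],True,col,1)
dr([(.057,-.007,.055),(.083,-.007,.055),(.083,.007,.055),(.057,.007,.055)],(0,255,255))
dr([(.055,-.01,.069),(.064,-.01,.069),(.064,.01,.069),(.055,.01,.069)],(0,255,0))
dr([(.045,-.033,.052),(.069,-.033,.052),(.069,.033,.052),(.045,.033,.052)],(255,0,255))
dr([(.069,-.02,.058),(.069,.02,.058)],(255,255,0))
dr([(.072,-.02,.049),(.072,.02,.049)],(0,0,255))
cv2.imwrite('pics/h1.png',np.hstack([o,c]))
E
```

```text
time: 20.05
tool_pos: [0.4819, -0.1428, 0.0495]
tool_rot: [-0.004, 0.931, 0.366, -0.003]
contact_force: [-1.8, 7.7, -11.6]
gripper_width: 0.182
t 20.15 tcp [ 0.4819 -0.1427  0.0495] x [ 0.733  0.681 -0.002] z [-0.008  0.006 -1.   ] yaw 42.9 F [ -2.1   6.9 -11.7] w 0.183 q [-0.44 -0.04  2.03  0.    1.16 -1.19]
[0.09260038 0.04952841]
```

View pics/h1.png

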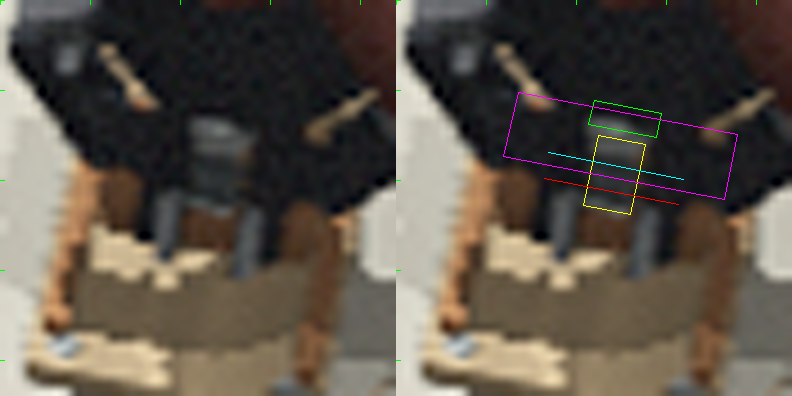

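```bash
python3 - <<'E'
from traj import *
v=np.load('v.npy');K,T=C["side"]
f=lambda p:((proj(K,T,J(v,p))-[362,222]+.5)*9).round().astype(int).tolist()
for n,p in dict(tip=(.0926,0,.0495),tipL=(.0926,-.016,.0495),tipR=(.0926,.016,.0495),pull=(.0926,0,.0585),p2=(.0926,0,.068),p3=(.0926,0,.078),led=(.082,0,.055),lip=(.063,0,.069)).items(): print(n,f(p))
E
```

```text
tip [203, 250]
tipL [149, 239]
tipR [257, 260]
pull [206, 232]
p2 [209, 214]
p3 [212, 194]
led [211, 210]
lip [226, 131]
```

```bash
python3 - <<'E'
import cv2,numpy as np
b=cv2.imread('pics/side_h.png')
for r in range(236,252): print(r,[tuple(int(x) for x in b[r,c]) for c in range(380,391)])
print(b[243,375],b[246,395])
E
```

```text
236 [(28, 28, 30), (29, 28, 27), (26, 26, 22), (63, 65, 64), (85, 85, 83), (100, 100, 97), (116, 120, 115), (95, 98, 94), (61, 62, 59), (41, 40, 39), (37, 38, 36)]
237 [(29, 26, 27), (27, 23, 25), (25, 17, 16), (45, 43, 43), (69, 71, 68), (75, 79, 76), (79, 81, 79), (76, 78, 74), (79, 80, 76), (71, 73, 71), (46, 45, 44)]
238 [(22, 12, 18), (24, 25, 25), (23, 19, 19), (47, 47, 46), (73, 77, 73), (84, 84, 83), (82, 84, 82), (85, 85, 82), (84, 86, 87), (60, 66, 71), (29, 26, 32)]
239 [(22, 20, 19), (31, 32, 31), (28, 25, 23), (32, 31, 31), (42, 42, 40), (53, 50, 50), (50, 52, 51), (60, 59, 55), (58, 65, 72), (42, 52, 62), (28, 28, 34)]
240 [(28, 24, 20), (28, 21, 25), (22, 22, 21), (42, 41, 39), (42, 42, 35), (45, 40, 39), (38, 39, 35), (42, 42, 40), (46, 47, 51), (35, 40, 43), (25, 28, 27)]
241 [(25, 21, 22), (23, 23, 16), (31, 23, 26), (37, 39, 36), (56, 54, 51), (47, 48, 43), (50, 47, 44), (45, 47, 40), (44, 42, 44), (33, 32, 33), (22, 20, 21)]
242 [(20, 18, 17), (29, 25, 23), (19, 21, 15), (32, 35, 35), (50, 50, 45), (53, 50, 47), (48, 48, 46), (50, 51, 48), (42, 49, 52), (33, 39, 4
[... 801 characters left out ...]
9, 69, 66)]
248 [(84, 81, 80), (55, 55, 54), (26, 40, 54), (38, 51, 76), (29, 46, 70), (33, 50, 71), (35, 49, 72), (30, 44, 63), (58, 59, 61), (87, 87, 85), (71, 72, 70)]
249 [(71, 67, 63), (51, 59, 63), (51, 69, 78), (53, 69, 84), (43, 60, 79), (35, 51, 74), (43, 59, 85), (26, 38, 60), (70, 69, 67), (91, 91, 86), (70, 66, 67)]
250 [(59, 53, 49), (86, 113, 128), (131, 167, 188), (148, 183, 204), (149, 186, 208), (117, 152, 173), (66, 86, 99), (61, 74, 83), (74, 75, 71), (83, 83, 79), (57, 56, 55)]
251 [(117, 144, 159), (128, 159, 180), (146, 184, 206), (150, 186, 207), (122, 155, 174), (72, 93, 109), (71, 90, 106), (56, 70, 80), (72, 69, 64), (88, 88, 88), (65, 70, 69)]
[42 60 85] [46 62 88]
```

Not conclusive: the barrel isn't visible at the fingertips, so it has probably slid up between the pads and the fingers, not the barrel, are touching the ledge. I'll back off, release and raise clear to get a clean look.

```bash
python3 -m pendant '[[[0,0,0,-0.0165,0.0178,0,0],[0,0,0,0,0,0,0],[0,0,0,0,0,0,0.4],[0,0,0,0,0,0,0.4],[0,0,0,0,0,0,0.4]]]'
python3 -c "
from traj import *
st();print(jx(np.array(manip.state()['tool_pos'])))"
python3 -m pendant '[[[0,0,0,0,0,0.1,0.4],[0,0,0,0,0,0.22,0.4],[0,0,0,0,0,0.22,0.4],[0,0,0,0,0,0.22,0.4],[0,0,0,0,0,0.2,0.4],[0,0,0,0,0,0,0.4]]]'
python3 - <<'E'
from traj import *
v=np.load('v.npy');st()
a,K,T=cam("top");b,K2,T2=cam("side"); cv2.imwrite('pics/side_k.png',b); cv2.imwrite('pics/top_k.png',a)
cv2.imwrite('pics/k1.png',np.hstack([crop(b,350,165,65,100,6),crop(a,390,200,65,100,6)]))
E
```

```text
time: 20.92
tool_pos: [0.4826, -0.1418, 0.055]
tool_rot: [0.001, 0.931, 0.366, 0.001]
contact_force: [-0.4, 0.3, 1.2]
gripper_width: 0.405
t 21.02 tcp [ 0.4822 -0.1415  0.0545] x [0.733 0.681 0.   ] z [ 0.001 -0.001 -1.   ] yaw 42.9 F [-0.2 -0.9  0.3] w 0.402 q [-0.43 -0.06  2.04 -0.    1.16 -1.18]
[0.09328783 0.05445825]
time: 21.78
tool_pos: [0.4837, -0.1421, 0.3]
tool_rot: [0.004, 0.931, 0.366, 0.004]
contact_force: [0.3, -0.7, -0.7]
gripper_width: 0.397
t 21.88 tcp [ 0.4817 -0.1412  0.2941] x [0.732 0.681 0.   ] z [ 0.001 -0.001 -1.   ] yaw 42.9 F [-0.3  0.4 -0.9] w 0.4 q [-0.43 -0.28  1.81 -0.    1.6  -1.18]
```

View pics/k1.png

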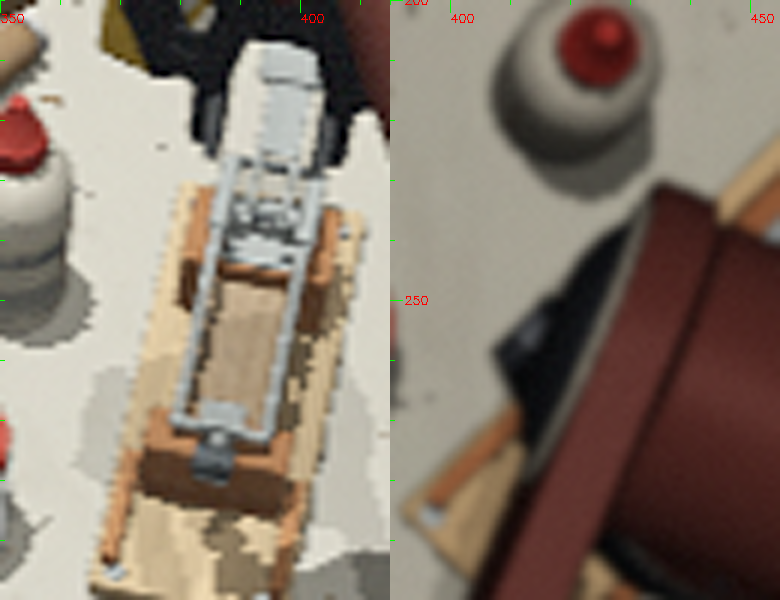

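The bail is now released and lies over the block onto the jaw, bar from side px ≈(379.5,235.3) to (395,238.3) and pull at ≈(385.5,241.5). Fitting lever and bail angles to see whether the bar is under the lip.

```bash
python3 - <<'E'
from traj import *
v=np.load('v.npy')
K,T=C["side"]
def f(x,off):
    w=v.copy(); w[0]+=off*np.cos(v[2]); w[1]+=off*np.sin(v[2]); w[3]=x[0]; w[4]=x[1]-x[0]; return w
obs={"barL":(379.5,235.0),"barR":(395,238.2),"pull":(385.3,241)}
for off in(0,.0012):
    g=lambda x:np.concatenate([proj(K,T,pt(f(x,off),t))-uv for t,uv in obs.items()])
    r=least_squares(g,[.4,-1.7]); w=f(r.x,off)
    print(off,r.x.round(3),r.fun.round(1),"bar",(jx(pt(w,"bar"))-[off,0]+[off*0,0]).round(4),"pull",jx(pt(w,"pull")).round(4),"end",proj(K,T,pt(w,"end")).round(1))
    for a in(-.2,0,.2,.4,.6): print("  end",a,proj(K,T,pt(f((a,0),off),"end")).round(1))
for n,p in dict(lipL=(.0628,-.01,.069),lipR=(.0628,.01,.069),hookbarL=(.0588,-.02,.058),hookbarR=(.0588,.02,.058),topbarL=(.06,-.02,.072),topbarR=(.06,.02,.072)).items(): print(n,proj(K,T,J(v,p)).round(1))
E
```

```text
0 [ 0.437 -1.633] [-0.5 -0.2 -0.9 -0.5  0.   0.4] bar [0.0694 0.077 ] pull [0.0919 0.0846] end [398.6 177.7]
  end -0.2 [396.1 188.8]
  end 0 [397.1 184.4]
  end 0.2 [397.8 180.8]
  end 0.4 [398.5 178.1]
  end 0.6 [398.9 176.3]
0.0012 [ 1.778 -1.566] [-0.3  0.  -0.9 -0.3  0.3  0.1] bar [0.0563 0.0598] pull [0.0795 0.0689] end [397.6 186.3]
  end -0.2 [396.1 189.1]
  end 0 [397.  184.7]
  end 0.2 [397.8 181.1]
  end 0.4 [398.4 178.4]
  end 0.6 [398.9 176.7]
lipL [382.9 235.3]
lipR [390.4 236.8]
hookbarL [379.1 235.8]
hookbarR [394.  238.7]
topbarL [379.5 233.1]
topbarR [394.5 236. ]
```

```bash
python3 -m pendant '[[[0,0,0,-0.06,0.16,0,0.3],[0,0,0,-0.08,0.18,0,0.3],[0,0,0,-0.08,0.18,0,0.3],[0,0,0,-0.06,0.16,0,0.1],[0,0,0,0,0,0,0]]]'
python3 - <<'E'
from traj import *
v=np.load('v.npy');st()
a,K,T=cam("top");b,K2,T2=cam("side"); cv2.imwrite('pics/side_m.png',b); cv2.imwrite('pics/top_m.png',a)
h=cv2.cvtColor(a,cv2.COLOR_BGR2HSV)
xs=np.arange(.04,.11,.002)
for y in(-.016,.016):
    P=np.array([proj(K,T,J(v,(x,y,.058))) for x in xs],np.float32).reshape(-1,1,2)
    m=cv2.remap(h,P,None,cv2.INTER_LINEAR).reshape(-1,3)
    print(y,[(round(float(x)*1000),int(q[1]),int(q[2])) for x,q in zip(xs,m)])
K2_=C["side"]
for q in((.0588,0,.058),(.0694,0,.077),(.063,0,.058)): print(q,proj(K,T,J(v,q)).round(1))
for s in(.44,.6,.75,.88,1.0,1.2):
    w=v.copy();w[3]=s;w[4]=0; print(s,[proj(*C[n],pt(w,"end")).round(1).tolist() for n in("side","top")])
g=lambda im,u0,v0:crop(im,u0,v0,60,75,6)
cv2.imwrite('pics/m1.png',np.hstack([g(a,400,220),g(b,362,180)]))
cv2.imwrite('pics/m2.png',np.hstack([crop(a,405,215,80,80,5),crop(b,360,165,55,80,5)]))
E
```

```text
time: 22.7
tool_pos: [0.4105, 0.0307, 0.2925]
tool_rot: [-0.0, 0.93, 0.368, -0.0]
contact_force: [-0.4, -0.2, -0.1]
gripper_width: -0.003
t 22.8 tcp [0.4113 0.0288 0.2926] x [ 0.732  0.681 -0.001] z [-0.001 -0.    -1.   ] yaw 42.9 F [-0.3  0.1  0.8] w 0.0 q [-0.11 -0.52  1.99 -0.    1.67 -0.86]
-0.016 [(40, 84, 97), (42, 84, 94), (44, 97, 89), (46, 117, 99), (48, 130, 114), (50, 136, 122), (52, 130, 122), (54, 93, 118), (56, 46, 116), (58, 14, 115), (60, 30, 111), (62, 96, 114), (64, 145, 127), (66, 159, 128), (68, 159, 104), (70, 154, 69), (72, 130, 57), (74, 112, 94), (76, 105, 137), (78, 101, 165), (80, 101, 170), (82, 100, 171), (84, 100, 170), (86, 101, 170), (88, 102, 170), (90, 101, 170), (92, 101, 169), (94, 102, 170), (96, 101, 169), (98, 101, 169), (100, 101, 172), (102, 101, 172), (104, 102, 173), (106, 102, 173), (108, 102, 174)]
0.016 [(40, 52, 113), (42, 55, 114), (44, 58, 115), (46, 70, 116), (48, 83, 117), (50, 87, 120), (52, 81, 120), (54, 62, 118), (56, 27, 120), (58, 7, 120), (60, 22, 112), (62, 86, 114), (64, 144, 126), (66, 159, 125), (68, 163, 100), (70, 159, 65), (72, 132, 60), (74, 112, 92), (76, 106, 137), (78, 104, 155), (80, 104, 157), (82, 102, 147), (84, 102, 132), (86, 105, 122), (88, 105, 114), (90, 106, 115), (92, 106, 127), (94, 103, 143), (96, 103, 157), (98, 103, 161), (100, 102, 162), (102, 102, 162), (104, 103, 161), (106, 104, 160), (108, 102, 160)]
(0.0588, 0, 0.058) [426.3 279.2]
(0.0694, 0, 0.077) [424.1 282. ]
(0.063, 0, 0.058) [425.  280.5]
0.44 [[398.6, 177.7], [480.9, 227.6]]
0.6 [[398.9, 176.3], [483.6, 224.8]]
0.75 [[399.1, 175.7], [485.6, 222.6]]
0.88 [[399.2, 175.7], [486.9, 221.0]]
1.0 [[399.2, 176.0], [487.8, 219.9]]
1.2 [[399.1, 177.3], [488.5, 218.8]]
```

View pics/m2.png

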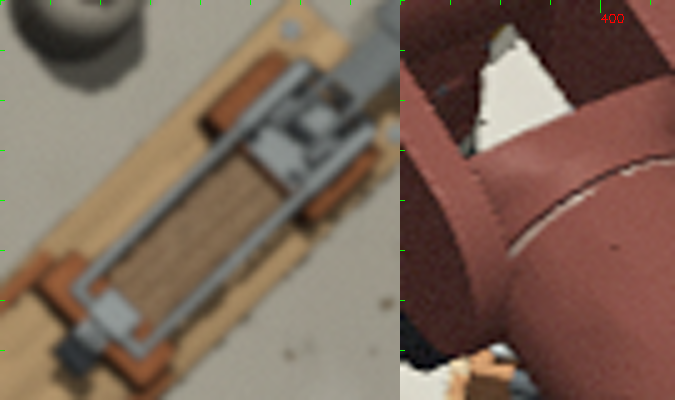

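The view shows the bar hooked: bar at jig x≈0.059, z≈0.058 in both cameras, the lip plate over its middle, and the lever already leaning back ≈0.85 rad. Now going above the lever's grip, fingers shut, to press it down.

```bash
python3 -m pendant '[[[0,0,0,0.1075,-0.163,0,0],[0,0,0,0.1075,-0.163,0,0],[0,0,0,0.1075,-0.163,0,0],[0,0,0,0.1075,-0.163,0,0],[0,0,0,0.1075,-0.163,0,0],[0,0,0,0.1075,-0.163,0,0],[0,0,0,0.1075,-0.163,0,0],[0,0,0,0.1075,-0.163,0,0],[0,0,0,0,0,0,0],[0,0,0,0,0,-0.2,0],[0,0,0,0,0,-0.2,0],[0,0,0,0,0,-0.16,0],[0,0,0,0,0,0,0],[0,0,0,0,0,0,0]]]'
python3 - <<'E'
from traj import *
st();p=np.array(manip.state()['tool_pos']);v=np.load('v.npy');d=p[:2]-v[:2];print(jx(p),-np.sin(v[2])*d[0]+np.cos(v[2])*d[1])
E
```

```text
time: 24.65
tool_pos: [0.6271, -0.2978, 0.1556]
tool_rot: [0.001, 0.931, 0.366, 0.001]
contact_force: [0.2, -0.2, 1.1]
gripper_width: 0.0
t 24.75 tcp [ 0.6279 -0.2981  0.1571] x [0.733 0.681 0.001] z [ 0.004 -0.003 -1.   ] yaw 42.9 F [-0.7  0.1  0. ] w 0.0 q [-0.55  0.26  1.51  0.    1.37 -1.3 ]
[-0.12062538  0.15708876] -0.0006635187685381932
```

```bash
for i in 1; do python3 -m pendant '[[[0,0,0,0,0,-0.06,0],[0,0,0,0,0,-0.06,0],[0,0,0,0,0,-0.04,0],[0,0,0,0,0,0,0]]]'; done; python3 -m pendant '[[[0,0,0,0,0,-0.04,0],[0,0,0,0,0,-0.04,0],[0,0,0,0,0,0,0]]]'
```

```text
time: 25.25
tool_pos: [0.6257, -0.2966, 0.1115]
tool_rot: [-0.001, 0.931, 0.366, -0.001]
contact_force: [0.1, 0.3, 0.2]
gripper_width: 0.0
time: 25.62
tool_pos: [0.6261, -0.2969, 0.0925]
tool_rot: [-0.001, 0.931, 0.366, -0.0]
contact_force: [-0.1, 0.2, 0.2]
gripper_width: -0.001
```

```bash
python3 - <<'E'
from traj import *
v=np.load('v.npy')
a=cv2.imread('pics/top_m.png'); K,T=C["top"]
# walk along image line of jig middle line at z=.11
for y in(0,.010):
  out=[]
  for x in np.arange(-.08,-.17,-.003):
    p=proj(K,T,J(v,(x,y,.11))); q=cv2.getRectSubPix(a,(1,1),tuple(map(float,p)))[0,0]; out.append((round(x*1000),round(p[0]),round(p[1]),q.tolist()))
  print(*out,sep="\n")
for s in(.44,.6,.85,1.1,1.3,1.5):
    e=[]
    for r in(.062,.082): e.append(proj(K,T,J(v,(-.062-r*np.sin(s),0,.064+r*np.cos(s)))).round(1).tolist())
    print(s,e)
E
```

```text
(-80, 475, 233, [94, 97, 95])
(-83, 476, 232, [116, 117, 112])
(-86, 477, 231, [117, 117, 113])
(-89, 478, 230, [117, 118, 113])
(-92, 479, 229, [118, 118, 113])
(-95, 480, 228, [117, 120, 113])
(-98, 481, 227, [116, 118, 113])
(-101, 482, 226, [116, 118, 113])
(-104, 483, 225, [116, 118, 113])
(-107, 484, 224, [115, 117, 111])
(-110, 485, 223, [105, 106, 102])
(-113, 485, 222, [102, 104, 100])
(-116, 486, 221, [109, 110, 105])
(-119, 487, 221, [113, 114, 109])
(-122, 488, 220, [113, 114, 109])
(-125, 489, 219, [114, 115, 110])
(-128, 490, 218, [117, 119, 114])
(-131, 491, 217, [113, 119, 118])
(-134, 492, 216, [128, 140, 143])
(-137, 493, 215, [139, 153, 157])
(-140, 494, 214, [142, 154, 159])
(-143, 495, 213, [141, 154, 158])
(-146, 496, 212, [142, 154, 159])
(-149, 497, 211, [142, 154, 158])
(-152, 498, 210, [141, 155, 159])
(-155, 499, 209, [141, 155, 160])
(-158, 500, 208, [141, 154, 159])
(-161, 501, 207, [141, 154, 159])
(-164, 502, 206, [141, 155, 158])
(-167, 503, 205, [142, 156, 159])
(-170, 504, 204, [141, 155, 159])
(-80, 478, 236, [51, 66, 77])
(-83, 479, 235, [51, 68, 8
[... 492 characters left out ...]

(-131, 495, 220, [116, 122, 122])
(-134, 496, 219, [130, 143, 146])
(-137, 497, 218, [137, 152, 156])
(-140, 498, 217, [139, 154, 158])
(-143, 498, 216, [139, 154, 158])
(-146, 499, 215, [139, 153, 158])
(-149, 500, 214, [141, 154, 159])
(-152, 501, 213, [141, 154, 159])
(-155, 502, 212, [142, 155, 160])
(-158, 503, 211, [141, 155, 159])
(-161, 504, 210, [141, 155, 159])
(-164, 505, 209, [141, 154, 159])
(-167, 506, 209, [142, 155, 159])
(-170, 507, 208, [142, 156, 159])
0.44 [[478.6, 229.6], [483.3, 225.6]]
0.6 [[480.9, 227.2], [486.3, 222.4]]
0.85 [[483.5, 224.2], [489.8, 218.4]]
1.1 [[485.0, 222.4], [491.6, 216.1]]
1.3 [[485.2, 221.8], [491.8, 215.4]]
1.5 [[484.5, 222.0], [490.9, 215.8]]
```

The top image puts the grip at px (484.8,222.6)–(491.5,216.5), so the lever is already around 1.2–1.4 rad. No contact yet is consistent with that, so I'll keep pressing down.

```bash
for i in 1; do python3 -m pendant '[[[0,0,0,0,0,-0.032,0],[0,0,0,0,0,0,0]]]'; python3 -m pendant '[[[0,0,0,0.004,-0.0044,-0.024,0],[0,0,0,0.004,-0.0044,0,0]]]'; python3 -m pendant '[[[0,0,0,0.004,-0.0044,-0.024,0],[0,0,0,0,0,0,0]]]'; done
```

```text
time: 25.98
tool_pos: [0.6264, -0.297, 0.085]
tool_rot: [-0.0, 0.931, 0.366, -0.0]
contact_force: [0.6, -0.8, 0.7]
gripper_width: -0.002
time: 26.22
tool_pos: [0.628, -0.2988, 0.0784]
tool_rot: [-0.001, 0.931, 0.366, -0.001]
contact_force: [-0.4, 0.6, 1.3]
gripper_width: -0.005
time: 26.48
tool_pos: [0.6293, -0.3003, 0.0725]
tool_rot: [-0.0, 0.931, 0.366, -0.0]
contact_force: [-0.3, 0.3, -0.3]
gripper_width: -0.003
```

```bash
python3 -m pendant '[[[0,0,0,0,0,-0.016,0],[0,0,0,0,0,0,0]]]'; python3 -m pendant '[[[0,0,0,0,0,-0.012,0],[0,0,0,0,0,0,0]]]'; python3 -m pendant '[[[0,0,0,0,0,-0.012,0],[0,0,0,0,0,0,0]]]'
```

```text
time: 26.72
tool_pos: [0.6294, -0.3004, 0.069]
tool_rot: [-0.0, 0.931, 0.366, -0.0]
contact_force: [-0.7, 0.3, -0.3]
gripper_width: 0.001
time: 26.98
tool_pos: [0.6294, -0.3004, 0.0662]
tool_rot: [-0.0, 0.931, 0.366, -0.0]
contact_force: [0.7, 0.4, -0.1]
gripper_width: 0.001
time: 27.22
tool_pos: [0.6294, -0.3003, 0.0631]
tool_rot: [-0.0, 0.931, 0.366, -0.0]
contact_force: [-0.3, 0.0, 0.1]
gripper_width: 0.0
```

```bash
python3 -m pendant '[[[0,0,0,0,0,-0.01,0],[0,0,0,0,0,0,0]]]'; python3 -m pendant '[[[0,0,0,0,0,-0.01,0],[0,0,0,0,0,0,0]]]'
python3 - <<'E'
from traj import *
v=np.load('v.npy');st()
for s in(.6,.85,1.1,1.3,1.5,1.69): print(s,[proj(*C["side"],J(v,(-.062-r*np.sin(s),y,.064+r*np.cos(s)))).round(1).tolist() for r in(.062,.082) for y in(-.016,.016)])
b=cv2.imread('pics/side_k.png')
for r in range(168,194,1): print(r,[int(x) for x in b[r,384:408].mean(1)], b[r,396].tolist())
E
```

```text
time: 27.48
tool_pos: [0.6297, -0.3005, 0.0614]
tool_rot: [0.0, 0.931, 0.366, 0.0]
contact_force: [-1.5, 0.8, 3.6]
gripper_width: -0.004
time: 27.72
tool_pos: [0.6298, -0.3005, 0.061]
tool_rot: [-0.0, 0.931, 0.366, -0.0]
contact_force: [-6.0, 3.6, 11.7]
gripper_width: 0.003
t 27.82 tcp [ 0.6298 -0.3005  0.061 ] x [ 0.732  0.681 -0.   ] z [-0. -0. -1.] yaw 42.9 F [-4.7  3.4 12. ] w 0.002 q [-0.55  0.36  1.55 -0.    1.23 -1.3 ]
0.6 [[392.4, 178.8], [404.1, 180.9], [393.8, 171.8], [405.5, 173.8]]
0.85 [[392.7, 178.2], [404.3, 180.3], [394.1, 171.0], [405.7, 173.1]]
1.1 [[392.8, 178.9], [404.2, 181.0], [394.2, 172.1], [405.6, 174.1]]
1.3 [[392.6, 180.5], [404.0, 182.5], [393.9, 174.2], [405.2, 176.2]]
1.5 [[392.3, 182.8], [403.5, 184.8], [393.5, 177.2], [404.7, 179.3]]
1.69 [[391.8, 185.6], [403.0, 187.6], [392.9, 181.0], [404.0, 183.0]]
168 [122, 67, 19, 23, 22, 22, 22, 25, 21, 31, 17, 31, 28, 22, 27, 26, 27, 27, 22, 30, 24, 25, 23, 31] [31, 28, 27]
169 [105, 26, 27, 33, 22, 26, 32, 27, 23, 26, 20, 26, 17, 32, 27, 28, 30, 28, 26, 25, 24, 29, 27, 36] [22, 13, 16]
170 [47, 18, 26, 31, 20,
[... 2409 characters left out ...]
 52, 22, 14] [192, 196, 190]
189 [102, 62, 113, 192, 217, 214, 213, 213, 198, 181, 190, 193, 194, 195, 194, 188, 203, 202, 146, 69, 83, 54, 18, 60] [195, 197, 192]
190 [102, 53, 138, 178, 199, 200, 205, 217, 207, 164, 131, 156, 179, 198, 204, 187, 197, 180, 74, 75, 68, 31, 24, 55] [179, 183, 177]
191 [170, 121, 161, 194, 197, 177, 131, 143, 183, 168, 159, 183, 183, 186, 172, 157, 197, 182, 77, 85, 69, 24, 13, 138] [174, 187, 190]
192 [213, 214, 188, 178, 199, 165, 97, 78, 147, 149, 106, 123, 135, 142, 193, 191, 179, 155, 59, 83, 77, 54, 76, 182] [136, 137, 132]
193 [213, 214, 196, 187, 196, 162, 162, 182, 178, 167, 121, 77, 67, 58, 167, 172, 106, 78, 58, 104, 190, 219, 214, 213] [70, 68, 65]
```

```bash
python3 -m pendant '[[[0,0,0,0,0,-0.012,0],[0,0,0,0,0,0,0]]]'; python3 -m pendant '[[[0,0,0,0,0,-0.012,0],[0,0,0,0,0,0,0]]]'
```

```text
time: 28.08
tool_pos: [0.6299, -0.3005, 0.0606]
tool_rot: [-0.0, 0.931, 0.366, -0.0]
contact_force: [-10.7, 6.7, 21.4]
gripper_width: 0.006
time: 28.32
tool_pos: [0.63, -0.3005, 0.0603]
tool_rot: [-0.0, 0.931, 0.366, -0.001]
contact_force: [-15.4, 9.7, 32.3]
gripper_width: -0.003
```

It meets a stiff stop at z≈0.060, where the grip's top should be when shut. Retreating and measuring the lever, bar and jaw in the images numerically (my 12 views are used up).

```bash
python3 -m pendant '[[[0,0,0,0,0,0.15,0],[0,0,0,0,0,0.24,0],[0,0,0,0,0,0.24,0],[0,0,0,0,0,0.24,0],[0,0,0,-0.1075,0.163,0,0],[0,0,0,-0.1075,0.163,0,0],[0,0,0,-0.1075,0.163,0,0],[0,0,0,-0.1075,0.163,0,0],[0,0,0,-0.1075,0.163,0,0],[0,0,0,-0.1075,0.163,0,0],[0,0,0,-0.1075,0.163,0,0],[0,0,0,-0.1075,0.163,0,0],[0,0,0,0,0,0,0]]]'
python3 - <<'E'
from traj import *
v=np.load('v.npy');st()
a,K,T=cam("top"); cv2.imwrite('pics/top_n.png',a); a0=cv2.imread('pics/top_m.png')
for y in(0,.011):
  for im,n in((a0,"before"),(a,"after")):
    out=[]
    for x in np.arange(-.07,-.165,-.003):
      p=proj(K,T,J(v,(x,y,.062))); q=cv2.getRectSubPix(im,(1,1),tuple(map(float,p)))[0,0].astype(int); out.append((round(x*1000),q.tolist()))
    print(y,n,out)
for s in(.85,1.07,1.3,1.5,1.69):
    print(s,[proj(K,T,J(v,(-.062-r*np.sin(s)+.005*np.cos(s),0,.064+r*np.cos(s)+.005*np.sin(s)))).round(1).tolist() for r in(.062,.082)])
h=cv2.cvtColor(a,cv2.COLOR_BGR2HSV)
for y in(-.016,.016):
    print(y,[(round(x*1000),*cv2.getRectSubPix(a,(1,1),tuple(map(float,proj(K,T,J(v,(x,y,.058))))))[0,0].tolist()) for x in np.arange(.04,.08,.002)])
E
```

```text
time: 29.95
tool_pos: [0.4135, 0.0274, 0.2699]
tool_rot: [0.0, 0.93, 0.368, 0.001]
contact_force: [0.3, -0.5, 0.4]
gripper_width: -0.0
t 30.05 tcp [0.4146 0.0256 0.27  ] x [0.732 0.681 0.   ] z [ 0.001 -0.001 -1.   ] yaw 42.9 F [ 0.   0.5 -0.8] w 0.001 q [-0.12 -0.5   2.02 -0.    1.62 -0.87]
0 before [(-70, [135, 137, 132]), (-73, [140, 142, 137]), (-76, [133, 136, 130]), (-79, [103, 104, 101]), (-82, [59, 63, 67]), (-85, [45, 49, 52]), (-88, [52, 55, 57]), (-91, [77, 81, 82]), (-94, [108, 110, 107]), (-97, [116, 117, 112]), (-100, [115, 116, 111]), (-103, [116, 116, 112]), (-106, [115, 116, 112]), (-109, [115, 117, 112]), (-112, [116, 117, 112]), (-115, [115, 117, 112]), (-118, [115, 117, 111]), (-121, [111, 113, 108]), (-124, [99, 99, 95]), (-127, [101, 103, 99]), (-130, [109, 111, 106]), (-133, [112, 114, 109]), (-136, [113, 114, 110]), (-139, [111, 113, 109]), (-142, [115, 117, 112]), (-145, [112, 117, 116]), (-148, [127, 139, 142]), (-151, [139, 153, 158]), (-154, [141, 154, 159]), (-157, [142, 154, 159]), (-160, [141, 154, 158]), (-163, [141, 154, 158])]
0 after [(-70, [135, 13
[... 2538 characters left out ...]
 (48, 55, 76, 114), (50, 57, 81, 122), (52, 62, 83, 122), (54, 79, 93, 118), (56, 99, 105, 114), (58, 104, 108, 109), (60, 87, 93, 103), (62, 61, 79, 110), (64, 52, 80, 128), (66, 49, 79, 129), (68, 39, 62, 104), (70, 26, 43, 69), (72, 27, 41, 57), (74, 54, 78, 96), (76, 82, 114, 139), (78, 97, 135, 164)]
0.016 [(40, 90, 102, 112), (42, 91, 105, 115), (44, 91, 104, 116), (46, 85, 99, 116), (48, 81, 94, 118), (50, 81, 96, 121), (52, 85, 98, 122), (54, 94, 104, 121), (56, 107, 113, 118), (58, 111, 114, 113), (60, 93, 99, 106), (62, 68, 83, 112), (64, 52, 79, 127), (66, 48, 76, 124), (68, 37, 61, 100), (70, 23, 39, 64), (72, 30, 45, 62), (74, 52, 74, 92), (76, 79, 111, 135), (78, 86, 121, 147)]
```

```bash
python3 -m pendant '[[[0,0,0,0.066,-0.166,0.024,0],[0,0,0,0.066,-0.166,0.024,0],[0,0,0,0.066,-0.166,0.024,0],[0,0,0,0.066,-0.166,0.024,0],[0,0,0,0,0,0,0],[0,0,0,0,0,0,0]]]'
python3 - <<'E'
from traj import *
v=np.load('v.npy');st()
b,K,T=cam("side"); cv2.imwrite('pics/side_o.png',b); b0=cv2.imread('pics/side_k.png')
g,g0=[cv2.cvtColor(x,cv2.COLOR_BGR2GRAY) for x in(b,b0)]
for r in range(172,194): print(r,g0[r,390:408:2].tolist(),g[r,390:408:2].tolist())
print("lower area diff (keeper/jaw)",[ (dx,dy,round(float(np.abs(np.roll(g0,(dy,dx),(0,1))[228:248,374:400].astype(int)-g[228:248,374:400]).mean()),1)) for dx in(-1,0,1) for dy in(-1,0,1)])
# jaw inner/outer edge in side: bar rows at y=+-.016
for y in(-.016,.016): print([(round(x*1000),*cv2.getRectSubPix(b,(1,1),tuple(map(float,proj(K,T,J(v,(x,y,.058))))))[0,0].tolist()) for x in np.arange(.048,.074,.003)])
Kt,Tt=C["top"]; print("top tip px",proj(Kt,Tt,J(v,(-.1425,0,.062))))
E
```

```text
time: 30.85
tool_pos: [0.4804, -0.1409, 0.2933]
tool_rot: [-0.001, 0.931, 0.365, -0.0]
contact_force: [0.1, -0.5, -0.1]
gripper_width: -0.001
t 30.95 tcp [ 0.4803 -0.14    0.2936] x [ 0.732  0.681 -0.   ] z [-0.001  0.    -1.   ] yaw 42.9 F [ 0.1 -0.3 -0.1] w -0.004 q [-0.43 -0.28  1.82  0.    1.61 -1.18]
172 [55, 227, 202, 206, 138, 11, 22, 23, 21] [28, 20, 23, 159, 55, 25, 21, 14, 113]
173 [138, 221, 185, 203, 204, 179, 52, 30, 30] [23, 31, 25, 191, 150, 27, 30, 66, 194]
174 [187, 217, 190, 193, 197, 199, 162, 23, 18] [27, 28, 17, 196, 154, 20, 32, 68, 71]
175 [202, 217, 189, 194, 194, 195, 162, 26, 22] [24, 23, 21, 198, 73, 25, 25, 32, 20]
176 [221, 202, 183, 189, 193, 196, 167, 15, 25] [23, 29, 21, 137, 24, 18, 28, 28, 23]
177 [221, 203, 173, 192, 194, 192, 162, 21, 24] [26, 15, 22, 42, 20, 25, 27, 31, 27]
178 [218, 214, 115, 115, 141, 181, 178, 13, 25] [15, 27, 20, 25, 24, 30, 28, 26, 26]
179 [217, 216, 196, 193, 182, 144, 118, 16, 26] [24, 30, 26, 30, 28, 29, 25, 26, 22]
180 [216, 215, 203, 194, 197, 194, 176, 58, 23] [18, 27, 26, 27, 24, 23, 32, 27, 22]
181 [214, 214, 210, 193
[... 980 characters left out ...]
, 77] [187, 72, 58, 150, 187, 210, 214, 214, 213]
193 [165, 180, 123, 67, 168, 106, 59, 193, 217] [185, 152, 69, 156, 220, 179, 204, 213, 212]
lower area diff (keeper/jaw) [(-1, -1, 19.3), (-1, 0, 14.2), (-1, 1, 21.9), (0, -1, 16.0), (0, 0, 5.9), (0, 1, 18.5), (1, -1, 21.7), (1, 0, 14.2), (1, 1, 21.8)]
[(48, 48, 70, 90), (51, 118, 131, 140), (54, 159, 164, 161), (57, 114, 120, 124), (60, 55, 70, 89), (63, 56, 84, 119), (66, 97, 138, 189), (69, 93, 132, 181), (72, 68, 98, 137)]
[(48, 140, 153, 161), (51, 155, 166, 172), (54, 187, 189, 184), (57, 117, 124, 125), (60, 59, 75, 96), (63, 40, 59, 85), (66, 69, 100, 140), (69, 89, 128, 177), (72, 68, 98, 138)]
top tip px [489.68744769 216.74645968]
```

```bash
python3 -c "
from plant import manip
print(manip.job_done())"
```

```text
the job is handed in; nothing more can be done
None
```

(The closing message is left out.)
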